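# Start the self-timer and hold the window stay level for its photo

### The job

Start the camera's self-timer by pressing the round plunger head on the timer box fully down to its stop and letting it spring back up; then take the window stay (the long bar with the cross-foot at one end and the curled tail at the other) off the bench and hold it in the gripper about 15 cm above the bench, level and perfectly still, for the picture. Finish while still holding it like that; do not put it down, and leave all the other ironmongery, including the padlock, and the tin where they lie.

Things in the scene. Friction and masses are not known exactly. Their poses are not given: they have to be found in the camera images.
- stay: Chrome window stay, loose, flat on the bench, 0.15-0.35 kg. Bar x -100..100 mm, 12 wide (y), 10 thick (z up). At -x a cross-foot 24 x 64 (along y) x 10 mm at x = -106 with a 20 mm round knuckle, 25 mm high; at +x a 10 mm round tail curls flat to +y (reaches x = 141, y = 37). Dark dots on top. Origin: centre of bar's underside. x points roughly ahead of the robot (17 degrees), in one of four lanes.
- stay_balance (a point): The stay's balance point: on the bar's centre line, 5 mm above its underside, 15 mm from the origin towards the foot (-x). Gripped across the 12 mm width here it hangs level.
- plunger (a joint): Travel of the timer's spring plunger: 0 up, 0.010 m fully down on its stop (grows downwards). About 2 N to start it, 6 N to hold it at the stop; it springs back to 0 when released.
- plunger_top (a point): Centre of the top face of the plunger head (the head is a round mushroom, 30 mm across, 10 mm high; flat top 20 mm across). 62 mm above the bench when up, moves down with the plunger.
- timer: Black timer box fixed to the bench, 64 (x) x 56 (y) x 34 mm high, white dial on the side facing the robot, with a 24 mm collar on top (to 40 mm) out of which the plunger rises. Origin: centre of its underside. It stands at the left or the right of the lanes.
- padbolt: Bystander: rusted steel padbolt, a 150 x 42 mm plate with a round bolt in three straps, 20 mm high, loose. Origin: centre of its underside, long axis x.
- dropbolt: Bystander: galvanised drop bolt, 12 mm round rod 210 mm long, bent handle to +y at its -x end, on two small plates, 19 mm high, loose. Origin: centre of its underside, long axis x.
- hinge: Bystander: brass piano hinge offcut, opened flat, 180 x 42 mm, 8 mm high along the knuckle, loose. Origin: centre of its underside, long axis x.
- escutcheon: Bystander: brass keyhole escutcheon plate, 76 x 38 x 4 mm with round ends, loose. Origin: centre of its underside.
- padlock: Bystander: open brass padlock lying flat, body 38 x 46 x 22 mm, shackle sticking out to +x as far as 66 mm, loose. Origin: centre of the body's underside.
- tin: Bystander: round lidded tin, 71 mm across, 60 mm high, loose. Origin: centre of its underside. It stands on the other side of the lanes from the timer.

How it is judged (in metres and radians):
On the way, in this order (a step that is already met when the one before it is completed fails the run):
1. the timer's plunger is pressed down to its stop (value of joint plunger above 0.0085 m), for 0.1 s.
2. the plunger is up again and the stay is lifted clear in the gripper, level (height (world z) of stay between 0.1 and 0.195 m and angle between stay's own z axis and vertical below 0.15 rad and value of joint plunger below 0.003 m and contact force between stay and the fingers above 1 N), for 0.3 s.
At the end, for the whole second after the job is handed in: The plunger is up (within 3 mm), the fingers hold the stay with its underside's centre 100 to 195 mm above the bench, level within 0.15 rad (8.6 degrees) and right way up, moving under 20 mm/s and 0.15 rad/s, not touching the timer box or the tin (all of step 2 and linear speed of stay below 0.02 m/s and angular speed of stay below 0.15 rad/s and contact force between stay and timer below 0.1 N and contact force between stay and tin below 0.1 N); the arm keeps its last pose, push and grip.
It fails at once if the padbolt, drop bolt, piano hinge, escutcheon plate, padlock or tin is shifted by more than 20 mm (distance of any of padbolt, dropbolt, hinge, escutcheon, padlock, tin from where it was at the start of the episode above 0.02 m).
It also fails if it takes over 53 s, if anything falls off the work surface, if the arm or the gripper's body presses on something with over 40 N, if the wrist force passes 120 N, or if a joint passes its speed limit or range.

### The arm

A 6-joint arm with a two-finger parallel gripper is mounted at the origin on the work surface. World frame = base frame: x ahead of the robot, y to its left, z up, the work surface at z = 0. Lengths are in m, angles in degrees, forces in N, time in s.
With the tool pointing down it reaches from about 0.2 to 0.875 m from the base axis. Payload 3.4 kg.
Tool frame: the origin (TCP) lies at the very end of the fingers, on their centre line; the grasp point (between the pads) lies 19 mm behind it (hold_point_z is the distance from the TCP to the grasp point, in m); z points along the fingers, y is the line along which they close (so a half turn about z gives the same grasp; the last joint's range is limited). The gripper opens to 94 mm and grips with 3 to 60 N. Pads are 16 mm wide; open, the fingers measure 119 mm over their backs; the gripper's body (75 mm by 177 mm) begins 78 mm behind the grasp point.
Start: joints at [69.901, 15.808, 86.224, -0, 77.962, -6.933], TCP at [0.131, 0.56, 0.205] pointing down, gripper open.
Joint ranges: [-165.64, 165.64], [-43.16, 119.46], [12.63, 154.43], [-67.54, 247.53], [6.08, 155.33], [-154.97, 154.97]. Speed limits (degrees/s): [147.25, 147.25, 180, 180, 180, 180].

### API

Orientations are given as [roll, pitch, yaw] about the fixed x, y, z axes, in that order (R = Rz(yaw) Ry(pitch) Rx(roll)).
In Python, from plant import get_obs, get_image, calibration, sign_off, hold_point_z gives the robot as it stands.
- The arm moves only by the tool drive_tool, never from a script. Its argument "targets" is one flat list of numbers, 7 for each row, row after row: the turn, a rotation vector about the tool's x, y, z in degrees, then the shift along the tool's x, y, z in mm, then the opening in per cent of the stroke, from 0 (shut) to 100 (fully open). In form: [ax, ay, az, x, y, z, hand, ax, ay, az, x, y, z, hand, ...]. A call has 1 to 20 rows; each row shifts and turns the commanded pose from where the row before left it, along the tool's axes as they then stand; what a row does not reach is not made up. A row lasts 1/8 s, in which the tool goes at most 62.5 mm and 10.7 degrees, less where a joint would pass 70% of its speed; a pose out of reach is approached as far as the arm can. A call with a gripper value outside its range is refused whole. The fingers move at their own pace and stop on an object; "newtons" is the grip in N (left out, the last holds). Time passes only in rows, so rows that do not move let the fingers close. It gives the time, the measured TCP pose, the force, the opening and the grip force at its end, in the units of the state.
- get_obs(): the state, without advancing time (a new reading comes with each control period).
- get_image(name): name is "side" or "top" or "wrist"; returns the picture (480x640x3 uint8, red, green, blue); there is no depth.
- calibration(name): a dict with "mtx" (3x3 intrinsics, pixels), "R" (3x3) and "t" (3): a world point X has camera coordinates R X + t. Camera axes: x right, y down, z forward; pixel columns grow to the right and rows downward; lengths in m; the calibration is good to about 2 mm. A picture is of the moment at which its call begins: read the wrist's pose just before it. calibration takes no time and is no camera call; for the wrist camera it gives the pose at the moment of the call.
- sign_off(): hands the job in; it is judged then, once.
The state is a dict: "time_s": time; "joint_positions": joint angles; "qvel": joint speeds; "joint_torque": joint torques, N m; "tcp_pos": TCP position; "eef_rot": TCP orientation; "force": force on the tool from outside, world axes, zero at the start; "torque": the same for the moment, N m; "grip_width": finger opening in m; "finger_force": force on a finger pad.
Only numpy, scipy, OpenCV 4.12 (cv2) and the standard library are available. Lean on these libraries where they do the work, as an engineer would, in place of code of your own. Each camera call takes 0.05 s, during which the arm holds its last target. There are 200 camera calls.

## Working session

There is one attempt and no reset: what is moved stays moved. The work goes in short steps, Python scripts to look and compute and a tool call to move; the robot and the scene stay as the last step left them, time stands still between calls to the robot, and variables do not carry over. Pictures are saved under pics/ and viewed, at most 10 in all, crops included, and the job is handed in when it is done.

Besides the shell and the picture viewer there is one more tool, called after ">>>" as a command line: name --argument value ..., lists and objects as JSON in quotes. drive_tool: Moves the arm, as the interface text tells. Its arguments: {"type":"object","properties":{"targets":{"type":"array"},"newtons":{"type":"number"}},"required":["targets"]}

```bash
mkdir -p pics; ls
python3 - <<'E'
from plant import *
import cv2,numpy as np
for n in("top","side"):
    im=get_image(n); cv2.imwrite(f"pics/{n}0.png",im[:,:,::-1]); c=calibration(n); print(n,np.round(c["mtx"],1).tolist(),np.round(c["R"],3).tolist(),np.round(c["t"],3).tolist())
o=get_obs(); print(o["tcp_pos"],o["eef_rot"],o["time_s"],o["grip_width"],hold_point_z)
E
```

```text
pics
top [[553.1, 0.0, 311.3], [0.0, 553.1, 244.5], [0.0, 0.0, 1.0]] [[0.019, -1.0, 0.003], [-0.973, -0.019, -0.23], [0.23, 0.002, -0.973]] [-0.018, 0.502, 1.125]
side [[520.2, 0.0, 328.1], [0.0, 520.2, 243.1], [0.0, 0.0, 1.0]] [[0.973, -0.229, 0.023], [-0.096, -0.495, -0.864], [0.209, 0.838, -0.504]] [-0.472, 0.116, 1.136]
[0.13080007 0.5593964  0.20469825] [-1.79904367e+02 -1.28738549e-02  1.66831304e+02] 0.1 0.09397082093739301 0.0188
```

View pics/top0.png

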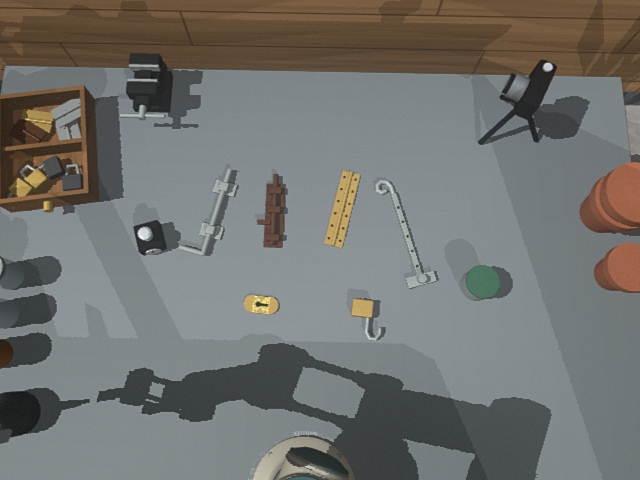

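View pics/side0.png

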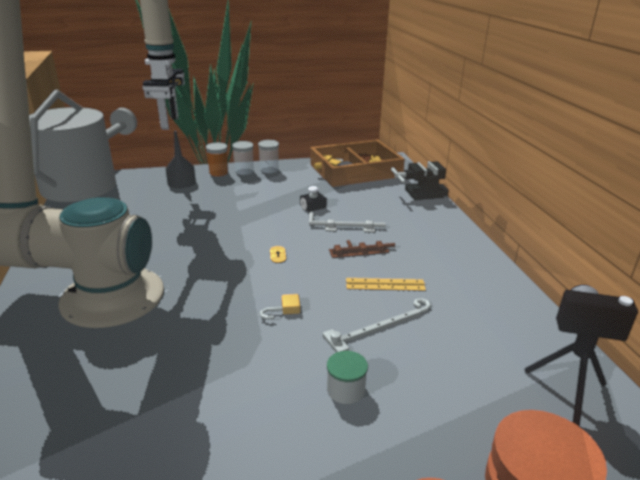

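The top view shows the timer at about (150,237), with its white head at (147,233). The stay runs from the curl at (383,187) to the foot at (421,279), with the tin at (482,282). The side view agrees with this layout.

```bash
cat > h.py <<'E'
import numpy as np, cv2
from plant import *
from scipy.spatial.transform import Rotation as Ro
def cast(c,uv,z):
    d=c["R"].T@np.linalg.solve(c["mtx"],[uv[0],uv[1],1]); o=-c["R"].T@np.array(c["t"]).ravel()
    return o+d*(z-o[2])/d[2]
def proj(c,X):
    p=c["mtx"]@(c["R"]@np.array(X)+np.array(c["t"]).ravel()); return p[:2]/p[2]
def rel(P,yaw):  # from current pose: world target TCP -> tool shift mm (after yaw), yaw turn deg
    o=get_obs(); R=Ro.from_euler("xyz",o["eef_rot"],degrees=True).as_matrix()
    Rt=Ro.from_euler("xyz",[180,0,yaw],degrees=True).as_matrix()
    return np.round(R.T@(np.array(P)-o["tcp_pos"])*1000,1), np.round(Ro.from_matrix(R.T@Rt).as_rotvec(degrees=True),2)
E
python3 - <<'E'
from h import *
im=cv2.imread("pics/top0.png"); c=calibration("top"); hsv=cv2.cvtColor(im,cv2.COLOR_BGR2HSV)
def blobs(m,x0,x1,y0,y1,amin=30):
    z=np.zeros_like(m); z[y0:y1,x0:x1]=m[y0:y1,x0:x1]
    return [k for k in cv2.findContours(z,0,2)[0] if cv2.contourArea(k)>amin]
m=((hsv[:,:,1]<40)&(hsv[:,:,2]>165)).astype(np.uint8)*255
for k in blobs(m,130,170,215,255):
    u=cv2.minEnclosingCircle(k); print("head",u,cv2.contourArea(k),cast(c,u[0],.06).round(3))
d=(hsv[:,:,2]<60).astype(np.uint8)*255
for k in blobs(d,125,170,212,262): print("box",cv2.minAreaRect(k),cast(c,cv2.minAreaRect(k)[0],.03).round(3))
for k in blobs(m,360,450,170,300,15):
    r=cv2.minAreaRect(k); print("stay",r,cv2.contourArea(k))
ys,xs=np.nonzero(m[200:268,385:430]); 
P=np.array([cast(c,(x+385,y+200),.01)[:2] for x,y in zip(xs,ys)]); vx,vy,x0,y0=cv2.fitLine(P.astype(np.float32),cv2.DIST_HUBER,0,.01,.01).ravel()
print("axis",np.degrees(np.arctan2(vy,vx)),x0,y0)
n=np.array([vx,vy]); pr=(P-[x0,y0])@[-vy,vx]; print("resid",pr.std(),len(P))
for uv in[(383,187),(421,279)]: print(cast(c,uv,.01).round(3))
g=calibration("side"); print("side px of head",[proj(g,cast(c,cv2.minEnclosingCircle(k)[0],.06)) for k in blobs(m,130,170,215,255)])
cr=cv2.resize(np.hstack([im[160:300,120:190],im[160:300,360:460]]),None,fx=4,fy=4,interpolation=2); cv2.imwrite("pics/crop1.png",cr)
E
```

```text
head ((143.5800018310547, 233.02000427246094), 6.185312271118164) 100.0 [0.52  0.352 0.06 ]
box ((149.7941436767578, 237.17648315429688), (30.31694984436035, 27.649059295654297), 75.96376037597656) [0.518 0.347 0.03 ]
stay ((413.5000305175781, 281.0000305175781), (10.435516357421875, 12.33288288116455), 71.56504821777344) 82.0
stay ((422.0, 278.0), (6.0, 6.0), 90.0) 31.5
stay ((430.0172424316406, 276.2930908203125), (10.584634780883789, 8.727681159973145), 68.19859313964844) 36.0
stay ((413.9811706542969, 257.4339599609375), (14.56021785736084, 4.670258522033691), 74.05460357666016) 42.5
stay ((406.81317138671875, 235.6003875732422), (27.493974685668945, 4.616990566253662), 73.0724868774414) 76.5
stay ((399.85003662109375, 214.0500030517578), (13.914020538330078, 4.110960960388184), 71.56504821777344) 33.0
stay ((389.022216796875, 191.93856811523438), (30.279949188232422, 14.66491413116455), 38.290164947509766) 93.0
axis 16.515059 0.5429643 -0.21951212
resid 0.002980796894210625 248
[ 0.652 -0.169  0.01 ]
[ 0.44 -0.25  0.01]
side px of head [array([312.44375021, 187.75389073])]
```

View pics/crop1.png

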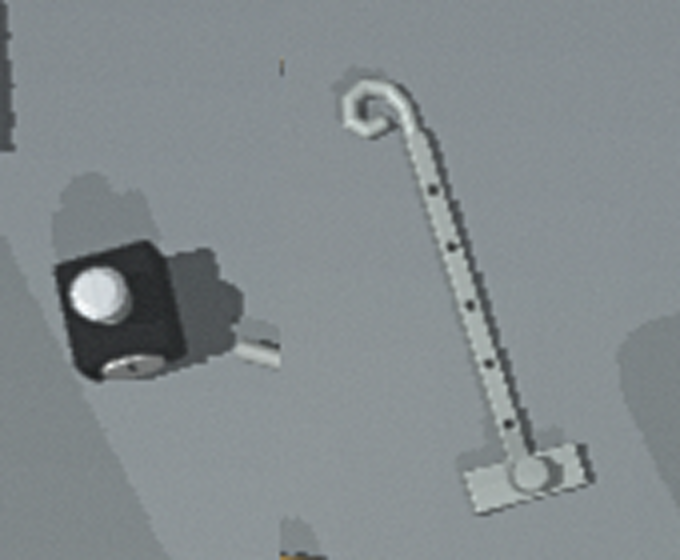

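Head centre is about (0.519, 0.350), and the side view agrees to about 2 px. The stay axis is at 16.5°. Next I close the fingers and move above the plunger.

>>> drive_tool --targets '[0,0,0,-35.5,-9.6,0,0,0,0,0,-35.5,-9.6,0,0,0,0,0,-35.5,-9.6,0,0,0,0,0,-35.5,-9.6,0,0,0,0,0,-35.5,-9.6,0,0,0,0,0,-35.5,-9.6,0,0,0,0,0,-35.5,-9.6,0,0,0,0,0,-35.5,-9.6,0,0,0,0,0,-35.5,-9.6,0,0,0,0,0,-35.5,-9.6,0,0,0,0,0,-35.5,-9.6,0,0,0,0,0,-35.5,-9.6,0,0,0,0,0,0,0,40,0,0,0,0,0,0,40,0,0,0,0,0,0,20,0,0,0,0,0,0,0,0,0,0,0,0,0,0,0]' --newtons 10

```text
time_s: 2.22
tcp_pos: [0.5201, 0.351, 0.1062]
eef_rot: [180.0, 0.1, 166.8]
force: [0.4, -0.2, 0.2]
grip_width: 0.0004
finger_force: 0.0
```

Run:
```python
from h import *
o=get_obs(); print(o["tcp_pos"],o["eef_rot"],o["force"],o["joint_positions"])
print(rel([.519,.350,.072],166.8))
im=get_image("side"); cv2.imwrite("pics/s1.png",cv2.resize(im[100:250,240:400,::-1],None,fx=4,fy=4,interpolation=2))
c=calibration("side"); print((proj(c,o["tcp_pos"])-[240,100])*4,(proj(c,[.519,.35,.062])-[240,100])*4)
```

```text
[0.52009614 0.35103639 0.10622895] [1.79951888e+02 5.42690678e-02 1.66840947e+02] [ 0.42445541 -0.15119062  0.24834523] [ 2.76666052e+01  2.40173592e+01  8.82430639e+01  1.00247336e-03
  6.76670580e+01 -4.91747452e+01]
(array([ 0.9, -1.3, 34.2]), array([0.05, 0.05, 0.04]))
[291.01856525 292.36620113] [289.31642321 349.92150206]
```

View pics/s1.png

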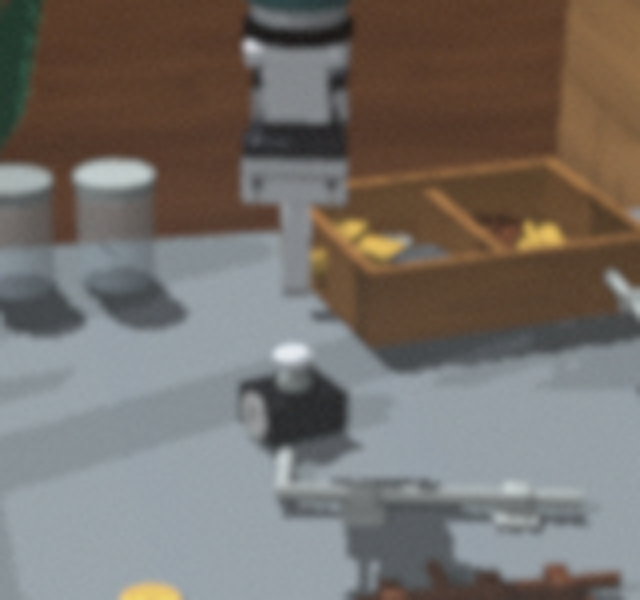

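The side crop shows the fingertips at (293,292) right above the head at (292,352), so they line up. Pressing now.

>>> drive_tool --targets '[0,0,0,0,0,20,0,0,0,0,0,0,15,0,0,0,0,0,0,7,0,0,0,0,0,0,4,0,0,0,0,0,0,3,0,0,0,0,0,0,3,0,0,0,0,0,0,2,0,0,0,0,0,0,0,0,0,0,0,0,0,0,0]'

```text
time_s: 3.4
tcp_pos: [0.5194, 0.3507, 0.0523]
eef_rot: [180.0, 0.0, 166.8]
force: [-3.3, -0.8, 6.5]
grip_width: 0.0003
finger_force: 3.2
```

>>> drive_tool --targets '[0,0,0,0,0,1.5,0,0,0,0,0,0,0,0,0,0,0,0,0,0,0]'

```text
time_s: 3.78
tcp_pos: [0.5195, 0.3507, 0.0521]
eef_rot: [180.0, 0.0, 166.8]
force: [-3.6, -2.5, 13.0]
grip_width: 0.0005
finger_force: 6.6
```

The force rose from 6.5 to 13 N with no further travel, so the plunger is on its stop. Releasing and crossing to the stay.

>>> drive_tool --targets '[0,0,0,0,0,-20,0,0,0,0,0,0,-40,0,0,0,0,0,0,-45,0,0,0,0,0,0,-45,0,0,0,0,-9.9,-39.9,0,0,0,0,0,-9.9,-39.9,0,0,0,0,0,-9.9,-39.9,0,0,0,0,0,-9.9,-39.9,0,0,0,0,0,-9.9,-39.9,0,0,0,0,0,-9.9,-39.9,0,0,0,0,0,-9.9,-39.9,0,0,0,0,0,-9.9,-39.9,0,0,0,0,0,-9.9,-39.9,0,0,0,0,0,-9.9,-39.9,0,0,0,0,0,-9.9,-39.9,0,0,0,0,0,-9.9,-39.9,0,0,0,0,0,-9.9,-39.9,0,0,0,0,0,-9.9,-39.9,0,0]'

```text
time_s: 6.02
tcp_pos: [0.5278, -0.2265, 0.1998]
eef_rot: [-180.0, 0.1, 166.8]
force: [0.1, -0.2, 0.7]
grip_width: 0.0003
finger_force: 0.0
```

>>> drive_tool --targets '[0,0,10,0,0,0,50,0,0,10,0,0,0,50,0,0,10,0,0,0,50,0,0,10,0,0,0,50,0,0,10,0,0,0,50,0,0,10,0,0,0,50,0,0,10,0,0,0,50,0,0,10,0,0,0,50,0,0,10,0,0,0,50,0,0,10,0,0,0,50,0,0,10,0,0,0,50,0,0,10,0,0,0,50,0,0,10,0,0,0,50,0,0,10,0,0,0,50,0,0,10,0,0,0,50,0,0,0,0,0,0,50,0,0,0,0,0,0,50]'

```text
time_s: 8.15
tcp_pos: [0.5275, -0.2249, 0.1998]
eef_rot: [180.0, -0.0, 17.0]
force: [0.1, -0.4, 0.0]
grip_width: 0.047
finger_force: 0.0
```

Run:
```python
from h import *
o=get_obs(); c=calibration("wrist"); im=get_image("wrist"); print(o["tcp_pos"],o["eef_rot"],o["grip_width"],o["joint_positions"].round(1) if hasattr(o["joint_positions"],"round") else o["joint_positions"])
np.savez("w1.npz",**c); cv2.imwrite("pics/w1.png",im[:,:,::-1])
for p in([.527,-.224,.01],[.44,-.25,.01],[.543,-.2195,.01]): print(proj(c,p).round(0))
```

```text
[ 0.52747703 -0.22490665  0.19981096] [ 1.79987506e+02 -1.96859258e-02  1.69704199e+01] 0.046969616770200395 [-30.   15.8  87.    0.   77.1  43. ]
[316. 214.]
[315. 305.]
[316. 196.]
```

View pics/w1.png

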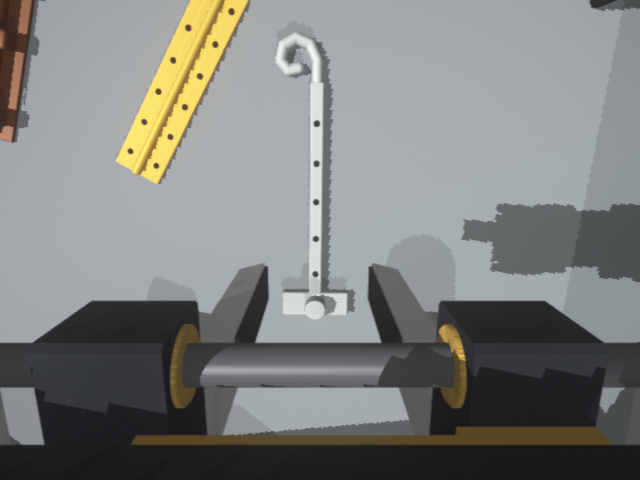

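The wrist view shows the stay nearly vertical: dots at (317,124), (317,163), (316,202), (316,239) and (315,274), foot at (315,302), bar top end at (317,83). The hinge is clear on the left.

Run:
```python
from h import *
c=dict(np.load("w1.npz")); im=cv2.imread("pics/w1.png"); hsv=cv2.cvtColor(im,cv2.COLOR_BGR2HSV)
m=((hsv[:,:,1]<30)&(hsv[:,:,2]>190)).astype(np.uint8)
mid=[]
for r in range(95,285,4):
    x=np.nonzero(m[r,295:340])[0]
    if len(x)>4: mid.append(cast(c,(295+(x[0]+x[-1])/2,r),.01)[:2])
vx,vy,x0,y0=cv2.fitLine(np.float32(mid),cv2.DIST_HUBER,0,.001,.001).ravel(); n=np.array([vx,vy])*np.sign(vx); p0=np.array([x0,y0])
print("axis",np.degrees(np.arctan2(n[1],n[0])),p0,len(mid))
s=lambda uv,z:(cast(c,uv,z)[:2]-p0)@n*1000
print("dots",[round(s((316,r),.01),1) for r in(124,163,202,239,274)],"foot edge near bar",s((315,290),.01),"foot ctr",s((315,302),.01),"knuckle",s((315,308),.025),"bar end",s((317,83),.01))
np.savez("ax.npz",n=n,p0=p0)
```

```text
axis 16.248203 [ 0.5493666  -0.21674176] 47
dots [np.float64(57.6), np.float64(23.4), np.float64(-12.2), np.float64(-47.5), np.float64(-82.2)] foot edge near bar -98.64068921494489 foot ctr -111.13607955166675 knuckle -110.91805698637327 bar end 91.90226340760941
```

Origin lies at about −5 mm on the fitted line (foot edge, foot centre and knuckle all agree), so the balance point is about (0.530, −0.222). The bar's yaw is 16.2°.

>>> drive_tool --targets '[0,0,0.7,3.3,-1.7,0,50,0,0,0,0,0,35,50,0,0,0,0,0,35,50,0,0,0,0,0,35,50,0,0,0,0,0,35,50,0,0,0,0,0,25,50,0,0,0,0,0,10,50,0,0,0,0,0,0,50,0,0,0,0,0,0,50]'

```text
time_s: 9.32
tcp_pos: [0.5309, -0.2226, 0.026]
eef_rot: [179.9, -0.1, 16.1]
force: [0.6, -0.8, 1.0]
grip_width: 0.0471
finger_force: 0.0
```

Run:
```python
from h import *
a=np.load("ax.npz"); b=a["p0"]-.020*a["n"]
print(get_obs()["tcp_pos"],rel([*b,.003],16.25))
```

```text
[ 0.53091157 -0.22264852  0.02604914] (array([-0.7, -0.5, 23. ]), array([ 0.09, -0.1 , -0.11]))
```

>>> drive_tool --targets '[0,0,0,-0.7,-0.5,12,50,0,0,0,0,0,8,50,0,0,0,0,0,3,50,0,0,0,0,0,0,50,0,0,0,0,0,0,2,0,0,0,0,0,0,2,0,0,0,0,0,0,2,0,0,0,0,0,0,2,0,0,0,0,0,0,2,0,0,0,0,0,0,2,0,0,0,0,0,0,2]' --newtons 35

```text
time_s: 10.7
tcp_pos: [0.5292, -0.222, 0.002]
eef_rot: [180.0, -0.0, 16.1]
force: [-1.0, 0.1, 0.6]
grip_width: 0.0114
finger_force: 35.0
```

Gripped at 11.4 mm and 35 N. Lifting gently.

>>> drive_tool --targets '[0,0,0,0,0,-4,2,0,0,0,0,0,-8,2,0,0,0,0,0,-10,2,0,0,0,0,0,-12,2,0,0,0,0,0,-12,2,0,0,0,0,0,-12,2,0,0,0,0,0,-12,2,0,0,0,0,0,-12,2,0,0,0,0,0,-12,2,0,0,0,0,0,-12,2,0,0,0,0,0,-12,2,0,0,0,0,0,-12,2,0,0,0,0,0,-10,2,0,0,0,0,0,-6,2,0,0,0,0,0,-3,2,0,0,0,0,0,0,2,0,0,0,0,0,0,2,0,0,0,0,0,0,2,0,0,0,0,0,0,2]'

```text
time_s: 13.08
tcp_pos: [0.529, -0.2219, 0.1507]
eef_rot: [-180.0, 0.0, 16.1]
force: [-0.7, -0.5, -2.2]
grip_width: 0.0112
finger_force: 35.0
```

Run:
```python
from h import *
o=get_obs(); print(o["tcp_pos"],o["force"],o["torque"],o["finger_force"],np.abs(o["qvel"]).max())
c=calibration("side"); im=get_image("side"); cv2.imwrite("pics/s2.png",cv2.resize(im[80:400,260:480,::-1],None,fx=1.8,fy=1.8))
a=np.load("ax.npz"); b=o["tcp_pos"]
for s,z in((115,.005),(-91,.02),(-91,.005),(115,.035),(115,-.025)):
    P=[*(np.array(b[:2])+s/1000*a["n"]),b[2]-.002+z]; print(s,z,((proj(c,P)-[260,80])*1.8).round())
w=get_image("wrist"); cv2.imwrite("pics/w2.png",w[:,:,::-1])
```

```text
[ 0.5290362  -0.2218773   0.15071126] [-0.71103989 -0.51665676 -2.18781337] [-0.01766424  0.10504305 -0.00461824] 34.99799430370331 0.09443322432630533
115 0.005 [301. 308.]
-91 0.02 [141. 344.]
-91 0.005 [140. 356.]
115 0.035 [305. 284.]
115 -0.025 [298. 331.]
```

View pics/s2.png

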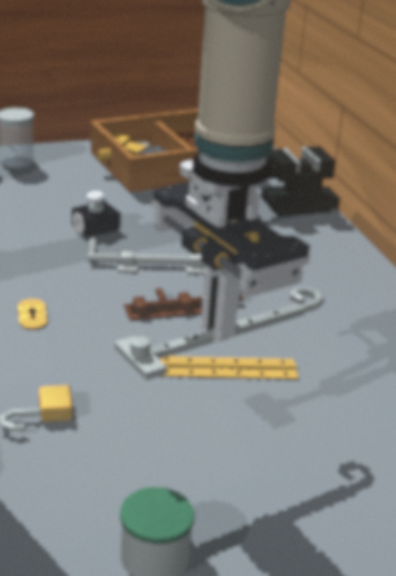

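The side crop shows the stay level: knuckle top at (139,342) against a predicted (141,344), and the tail root near (297,305) against (301,308). The plunger is up and the other items haven't moved, so I'm handing in.

```bash
python3 -c "
from plant import *
print(sign_off())"
```

```text
the job is handed in; nothing more can be done
None
```

I pressed the plunger to its stop and it sprang back up; the stay is held level and still about 15 cm above the bench, the other items look unmoved, and the job is handed in (no verdict was returned).

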